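# Set up the pantry cupboard's drop-front shelf

## Task

Open up the small pantry cupboard's drop-front as a serving shelf: first, with the flap still up, pull out both slide-out supports until each one's spring plunger drops home in its outer hole. Then lower the flap gently, without letting it fall, until it lies level on both supports, and let go. Leave the jar, the can and the mug alone.

Things in the scene. Friction and masses are not known exactly. Their poses are not given: they have to be found in the camera images.
- cupboard: Fixed dark wooden cupboard, 310 mm wide, 180 deep, roof 225 mm above the worktop. Origin on the worktop under the middle of the flap's hinge, at the front face; its -x axis points out of the front (to the robot), +y to the robot's left, z up. Hinge line along y, 114 mm above the origin. Supports at y = +120 (left) and -120 mm (right), sliding out along -x.
- flap (a joint): Angle of the drop-front flap (rad): 0 shut, leaning back 10 degrees past upright; 1.745 level on the supports; stop at 1.95. Board 284 mm wide, 130 mm from hinge to edge, 14 mm thick, about 0.5 kg. The hinge is nearly free: past upright (0.17) it falls outward unless held. With the supports not out the board fouls the plunger knobs.
- flap_bar (a point): Middle of the flap's handle: round steel bar 14 mm thick, 110 mm long, parallel to the hinge, on two end posts, about 28 mm clear of the free edge. From the hinge line it lies 165 mm along the board and 7 mm towards the outer face: 275 mm above the worktop when shut, 107 mm when level. Fingers can straddle it from above in both positions; it can turn between them.
- slide_left (a joint): How far the left support is out (m), 0 to 0.135. Starts at 0 to 0.010, locked by its plunger with a few mm of play. Its outer hole lies between 0.088 and 0.122, unlike on the other side and not known beforehand: feel for it. 24 x 24 mm wooden bar, top 100 mm above the worktop, reaching 24 mm in front of its knob's centre. Sliding takes 2 to 3 N.
- slide_right (a joint): The same for the right (-y) support.
- plunger_left (a joint): Lift of the left spring plunger (m): 0 pin home in a hole, 0.010 pin on top of the rack between holes, stop 0.016. Lift 0.011 or more to leave the stowed hole. Spring 4 N at 0, 8 to 10 N lifted. The pin is hidden at the support's back end. Once 0.025 out the knob may be let go: moved on outward, the pin rides on the rack, drops into the outer hole and stops the support.
- plunger_right (a joint): The same for the right plunger.
- knob_left (a point): Centre of the left plunger's steel knob, 30 mm long (cupboard x), 22 wide (y), 30 tall, on a 12 mm thick stem on top of the support near its front end; moves with support and plunger. Plunger home: centre 129 mm above the worktop, underside 14 mm above the support. Starts 60 to 70 mm in front of the cupboard's front.
- knob_right (a point): The same for the right plunger's knob.
- storage_jar: Bystander: glass jar 84 mm across, 130 mm tall, origin at the centre of its foot.
- food_can: Bystander: food can 74 mm across, 110 mm tall, origin at the centre of its foot.
- mug: Bystander: white mug 84 mm across, 95 mm tall, origin at the centre of its foot.

How it is judged:
On the way, in this order (a step that is already met when the one before it is completed fails the run):
1. both supports are out with their plungers home in the outer holes, the flap still up (value of joint each of slide_left, slide_right above 0.082 m and value of joint each of plunger_left, plunger_right below 0.004 m and value of joint flap below 0.6 rad), for 0.2 s.
2. the flap lies level on the supports (value of joint flap between 1.7 and 1.79 rad), for 0.2 s.
At the end, for the whole second after the job is handed in: Both supports are out (0.082 m or more) with their plungers within 4 mm of home in the outer holes, the flap lies still within about 0.045 rad of level on them (all of step 2 and value of joint each of slide_left, slide_right above 0.082 m and value of joint each of plunger_left, plunger_right below 0.004 m and velocity of joint flap between -0.05 and 0.05 rad/s); the robot touches nothing.
It fails at once if the flap is let fall or flung (faster than 2.5 rad/s) (velocity of joint flap above 2.5 rad/s or velocity of joint flap below -2.5 rad/s).
It fails at once if the jar, can or mug is moved more than 30 mm or tipped (distance of any of storage_jar, food_can, mug from where it was at the start of the episode above 0.03 m or angle between any of storage_jar, food_can, mug's own z axis and vertical above 0.5 rad).
It also fails if it takes over 72 s, if anything falls off the work surface, if the arm or the gripper's body presses on something with over 40 N, if the wrist force passes 120 N, or if a joint passes its speed limit or range.

## Robot

A 6-joint arm with a two-finger parallel gripper is mounted at the origin on the work surface. World frame = base frame: x ahead of the robot, y to its left, z up, the work surface at z = 0. Lengths are in m, angles in rad, forces in N, time in s.
With the tool pointing down it reaches from about 0.325 to 0.775 m from the base axis. Payload 5.5 kg.
Tool frame: the origin (TCP) lies between the finger pads; the fingertips stand 8 mm ahead of it and the grasp point (between the pads) lies 11 mm behind it (tcp_to_tips is the distance from the TCP to the fingertips, in m); z points along the fingers, y is the direction in which the jaws open and shut (so a half turn about z gives the same grasp; the last joint's range is limited). The gripper opens to 88 mm and grips with 3 to 60 N. Pads are 20 mm wide; open, the fingers measure 115 mm over their backs; the gripper's body (75 mm by 178 mm) begins 61 mm behind the grasp point.
Start: joints at [1.108, 0.091, 1.231, -0, 1.82, -0.057], TCP at [0.237, 0.551, 0.231] pointing down, gripper open.
Joint ranges: [-2.87, 2.87], [-0.86, 2.18], [0.17, 2.46], [-1.51, 4.65], [0.06, 2.69], [-2.65, 2.65]. Speed limits (rad/s): [2.57, 2.57, 3.01, 3.14, 3.14, 3.14].

## Interface

Orientations are given as a unit quaternion [w, x, y, z].
In Python, from bench import * gives the robot as it stands. Calls block until the motion is done:
- move_to(position, orientation): joint-space move of the TCP to a pose.
- move_l(position, speed=0.15, orientation=None): straight line of the TCP; orientation=None keeps the orientation; speed is the mean speed in m/s.
- movej(angles): joint-space move.
- gripper_open() and close(): open the fingers fully, or close them until they stop; the grip force is fixed at half the most.
- hold(seconds).
- inverse_kinematics(position, orientation): joint angles nearest the present ones, or None.
- state(): the state.
- get_image(name): name is "scene" or "side" or "wrist"; returns a dict with "frame" (420x560x3 uint8, blue, green, red), "depth" (420x560 float32, m along the optical axis (not along the pixel's ray), 0 where there is no reading), "camera_matrix" (3x3 intrinsics, pixels), "k1" (the pictures are not rectified: a ray, as slopes to the right and down, at radius r is drawn at 1 + k1 r^2 times it, then the intrinsics apply), "view" (4x4, takes a point from world to camera coordinates). Camera axes: x right, y up, looking along -z (the intrinsics and any distortion apply to the point x, -y, -z); pixel columns grow to the right and rows downward; lengths in m; the calibration is good to about 2 mm. A picture is of the moment at which its call begins.
A pose or a line that the arm cannot do raises IKError and nothing moves.
- job_done(): hands the job in, once; it reports no verdict.
The state is a dict: "time": time; "joint_pos": joint angles; "dq": joint speeds; "joint_torque": joint torques, N m; "ee_pos": TCP position; "ee_rot": TCP orientation; "ft_force": force on the tool from outside, world axes, zero at the start; "moment": the same for the moment, N m; "finger_gap": finger opening in m.
Only numpy, scipy, OpenCV 4.12 (cv2) and the standard library are available. Lean on these libraries where they do the work, as an engineer would, in place of code of your own. Each camera call takes 0.05 s, during which the arm holds its last target.

## Working session

There is one attempt and no reset: what is moved stays moved. The work goes in short steps, each a Python script; the robot and the scene stay as the last script left them, time stands still between calls to the robot, and variables do not carry over. Pictures are saved under pics/ and viewed, and the job is handed in when it is done.

```bash
ls; mkdir -p pics
cat > h.py <<'E'
from bench import *
import numpy as np, cv2
def px2ray(im,u,v):
    K=np.array(im["camera_matrix"]);k1=im["k1"]
    a=np.array([(u-K[0,2])/K[0,0],(v-K[1,2])/K[1,1]]);b=a.copy()
    for _ in range(30): b=a/(1+k1*(b@b))
    V=np.array(im["view"]);R=V[:3,:3];o=-R.T@V[:3,3]
    return o,R.T@np.array([b[0],-b[1],-1.0])
def dep(im,u,v):
    o,d=px2ray(im,u,v);z=im["depth"][int(round(v)),int(round(u))]
    return o+d*z
def onplane(im,u,v,z):
    o,d=px2ray(im,u,v);return o+d*(z-o[2])/d[2]
def proj(im,p):
    V=np.array(im["view"]);c=V[:3,:3]@np.array(p)+V[:3,3]
    b=np.array([c[0],-c[1]])/-c[2];b=b*(1+im["k1"]*(b@b));K=np.array(im["camera_matrix"])
    return K[0,0]*b[0]+K[0,2],K[1,1]*b[1]+K[1,2]
E
python3 - <<'E'
from h import *
import pickle
for n in ["scene","side","wrist"]:
    im=get_image(n);cv2.imwrite(f"pics/{n}0.png",im["frame"]);pickle.dump(im,open(f"{n}0.pkl","wb"))
s=state();print(s)
E
```

```text
pics
{'time': 0.15, 'joint_pos': array([ 1.10828455e+00,  9.16868293e-02,  1.23157462e+00, -1.09692683e-06,
        1.81981481e+00, -5.66997278e-02]), 'dq': array([ 0.00032287, -0.00307672, -0.0021344 , -0.00211537,  0.00028139,
       -0.00022693]), 'joint_torque': array([ 1.28741864e-03, -4.47044063e+01, -4.06907094e+01,  6.98402664e-02,
        2.74652161e-02, -1.02211388e-04]), 'ee_pos': array([0.23676747, 0.5510813 , 0.22978564]), 'ee_rot': array([-1.89906104e-04,  2.01516660e-01,  9.79484806e-01, -7.17080522e-04]), 'ft_force': array([ 0.46917005,  0.28502625, -1.60411711]), 'moment': array([0.01794798, 0.02941646, 0.01379912]), 'finger_gap': 0.08799069747847262}
```

View pics/scene0.png

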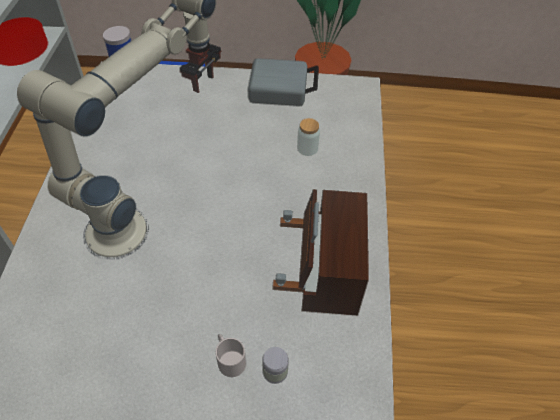

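View pics/side0.png

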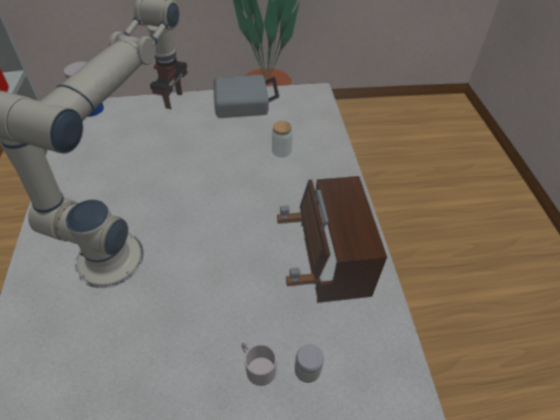

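View pics/wrist0.png

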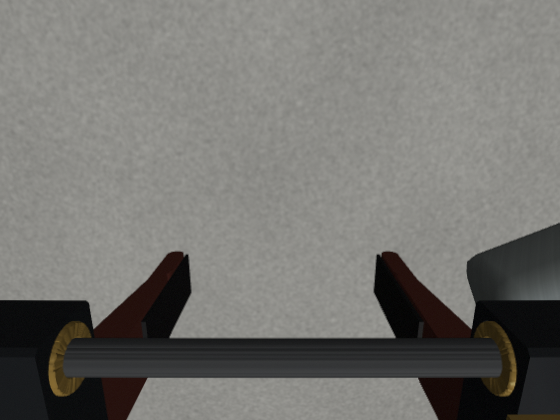

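Run:
```python
from h import *
import pickle
a=[]
for n,(x,y) in dict(scene=(260,175),side=(265,165)).items():
    im=pickle.load(open(f"{n}0.pkl","rb"))
    c=im["frame"][y:y+145,x:x+125];a.append(cv2.resize(c,None,fx=3.2,fy=3.2,interpolation=cv2.INTER_CUBIC))
    hsv=cv2.cvtColor(im["frame"],cv2.COLOR_BGR2HSV)
    print(n)
    for (u,v) in ([(288,214),(280,278),(345,200),(345,290)] if n=="scene" else [(285,209),(294,272),(345,190),(360,285)]):
        print(u,v,dep(im,u,v).round(3),hsv[v,u])
cv2.imwrite("pics/crop0.png",np.hstack(a))
```

```text
scene
288 214 [0.603 0.024 0.144] [ 93  21 119]
280 278 [ 0.598 -0.216  0.144] [ 95  23 120]
345 200 [0.778 0.036 0.222] [  8 122  73]
345 290 [ 0.79  -0.244  0.154] [11 96 45]
side
285 209 [0.599 0.027 0.142] [ 98  19 109]
294 272 [ 0.593 -0.212  0.143] [ 99  23 112]
345 190 [0.784 0.016 0.222] [  9 104  71]
360 285 [ 0.792 -0.242  0.079] [ 7 68 49]
```

View pics/crop0.png

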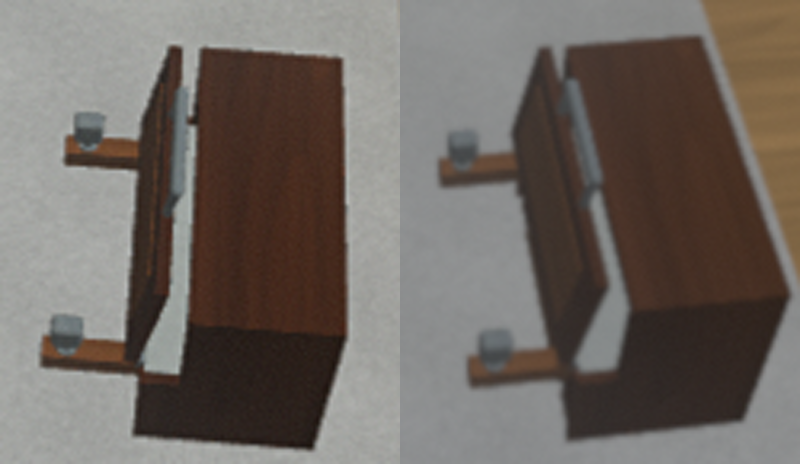

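```bash
cat >> h.py <<'E'
def cloud(im):
    H,W=im["depth"].shape
    K=np.array(im["camera_matrix"],float);g=np.mgrid[0:H,0:W]
    p=np.stack([g[1].ravel(),g[0].ravel()],1).astype(np.float64)[:,None]
    n=cv2.undistortPoints(p,K,np.array([im["k1"],0,0,0.]))[:,0]
    V=np.array(im["view"]);R=V[:3,:3];o=-R.T@V[:3,3]
    d=np.c_[n[:,0],-n[:,1],-np.ones(len(n))]*im["depth"].ravel()[:,None]
    return (d@R+o).reshape(H,W,3)
E
python3 - <<'E'
from h import *
import pickle
for n in ["scene","side"]:
    im=pickle.load(open(f"{n}0.pkl","rb"));P=cloud(im);X,Y,Z=P[...,0],P[...,1],P[...,2]
    reg=(X>0.5)&(X<0.9)&(Y>-0.4)&(Y<0.2)
    m=reg&(Z>.215)&(Z<.232)&(X>.66)
    m=cv2.morphologyEx(m.astype(np.uint8),cv2.MORPH_OPEN,np.ones((5,5)))>0
    r=cv2.minAreaRect(P[m][:,:2].astype(np.float32)*1000);print(n,"roof",m.sum(),np.array(r[0]).round(1),np.array(r[1]).round(1),r[2],P[m][:,2].mean().round(4), cv2.boxPoints(r).round(0).tolist())
    hsv=cv2.cvtColor(im["frame"],cv2.COLOR_BGR2HSV);grey=(hsv[...,1]<60)
    for nm,lo,hi in [("R",-.3,-.15),("L",-.05,.1)]:
        k=reg&grey&(Z>.135)&(Z<.152)&(X<.66)&(Y>lo)&(Y<hi)
        q=P[k];print(nm,k.sum(),q.mean(0).round(4),q.min(0).round(3),q.max(0).round(3))
    k=reg&(hsv[...,1]<70)&(Z>.25);q=P[k];print("bar",k.sum(),q.mean(0).round(4),q.min(0).round(3),q.max(0).round(3)); 
    if len(q)>5: print("bardir",cv2.fitLine(q[:,:2].astype(np.float32),2,0,.01,.01).ravel())
    k=reg&(Z>.085)&(Z<.11)&(X<.66); q=P[k]
    for s in (q[:,1]<-.1,q[:,1]>-.1):
        w=q[s];print("sup",len(w),w.mean(0).round(3),w.min(0).round(3),w.max(0).round(3))
E
```

```text
scene roof 4110 [776.3 -87. ] [141.5 325. ] 0.07781539857387543 0.2239 [[705.0, 75.0], [706.0, -250.0], [847.0, -249.0], [847.0, 76.0]]
R 75 [ 0.6057 -0.2106  0.1416] [ 0.585 -0.232  0.136] [ 0.658 -0.186  0.151]
L 62 [0.6092 0.0273 0.1419] [ 0.586 -0.044  0.135] [0.657 0.05  0.151]
bar 182 [ 0.6871 -0.0961  0.2801] [ 0.679 -0.15   0.25 ] [ 0.694 -0.026  0.29 ]
bardir [ 0.00634268  0.9999799   0.6870998  -0.09613601]
sup 204 [ 0.618 -0.213  0.097] [ 0.574 -0.223  0.085] [ 0.66  -0.194  0.108]
sup 167 [0.615 0.028 0.096] [0.576 0.016 0.085] [0.651 0.047 0.108]
side roof 3920 [773.7 -86.9] [321.8 140.7] 89.98255920410156 0.2242 [[703.0, -248.0], [844.0, -248.0], [844.0, 74.0], [703.0, 74.0]]
R 108 [ 0.6148 -0.2106  0.1425] [ 0.581 -0.229  0.135] [ 0.66  -0.171  0.152]
L 74 [0.6123 0.0272 0.1426] [ 0.583 -0.033  0.136] [0.656 0.051 0.152]
bar 201 [ 0.6836 -0.0945  0.2789] [ 0.677 -0.149  0.251] [ 0.692 -0.03   0.287]
bardir [ 5.0599972e-04 -9.9999988e-01  6.8363965e-01 -9.4494693e-02]
sup 232 [ 0.616 -0.212  0.097] [ 0.571 -0.224  0.086] [ 0.66  -0.195  0.107]
sup 183 [0.615 0.028 0.097] [0.574 0.017 0.085] [0.654 0.046 0.107]
```

Run:
```python
from h import *
import pickle
for n in ["scene","side"]:
    im=pickle.load(open(f"{n}0.pkl","rb"));P=cloud(im);X,Y,Z=P[...,0],P[...,1],P[...,2]
    m=(X>0.66)&(X<0.9)&(Y>-0.4)&(Y<0.2)&(Z>.215)&(Z<.232)
    m=cv2.morphologyEx(m.astype(np.uint8),cv2.MORPH_OPEN,np.ones((5,5)))
    c=max(cv2.findContours(m,cv2.RETR_EXTERNAL,cv2.CHAIN_APPROX_NONE)[0],key=len)[:,0]
    q=np.array([onplane(im,u,v,.225) for u,v in c])
    for nm,s in dict(front=(q[:,0]<.722)&(q[:,1]>-.22)&(q[:,1]<.04),back=(q[:,0]>.82)&(q[:,1]>-.22)&(q[:,1]<.04),left=(q[:,1]>.05)&(q[:,0]>.72)&(q[:,0]<.83),right=(q[:,1]<-.22)&(q[:,0]>.72)&(q[:,0]<.83)).items():
        f=cv2.fitLine(q[s][:,:2].astype(np.float32),cv2.DIST_HUBER,0,.001,.001).ravel();print(n,nm,s.sum(),f.round(4))
    hsv=cv2.cvtColor(im["frame"],cv2.COLOR_BGR2HSV)
    for nm,lo,hi in [("R",-.3,-.15),("L",-.05,.1)]:
        k=((X<.65)&(X>.5)&(Y>lo)&(Y<hi)&(hsv[...,1]<60)&(Z>.1)).astype(np.uint8)
        cc=cv2.connectedComponentsWithStats(k);i=1+np.argmax(cc[2][1:,4]);kk=(cc[1]==i)
        t=P[kk&(Z>.138)];print(nm,cc[2][i],"top",len(t),np.median(t,0).round(4),t.min(0).round(3),t.max(0).round(3))
```

```text
scene front 78 [ 0.0024  1.      0.7071 -0.0841]
scene back 72 [ 0.0033  1.      0.8447 -0.0745]
scene left 41 [ 0.9998 -0.0202  0.7806  0.0673]
scene right 47 [ 0.9983 -0.0583  0.7884 -0.2468]
R [276 273  10  13 104] top 52 [ 0.5997 -0.2101  0.1425] [ 0.585 -0.22   0.138] [ 0.613 -0.198  0.151]
L [283 210   9  12  96] top 42 [0.5997 0.0311 0.1422] [0.586 0.02  0.138] [0.613 0.043 0.148]
side front 69 [ 0.0298  0.9996  0.7057 -0.0969]
side back 68 [ 0.0091 -1.      0.84   -0.0943]
side left 37 [1.     0.0053 0.7548 0.0679]
side right 39 [ 0.9999  0.0102  0.7747 -0.2487]
R [289 268  12  14 118] top 68 [ 0.5955 -0.2102  0.1425] [ 0.581 -0.219  0.138] [ 0.61  -0.196  0.147]
L [280 206  10  13 105] top 47 [0.5956 0.0294 0.1424] [0.583 0.02  0.138] [0.612 0.041 0.149]
```

Run:
```python
from h import *
import pickle
from scipy.spatial.transform import Rotation as R
im=pickle.load(open("wrist0.pkl","rb"));V=np.array(im["view"]);o=-V[:3,:3].T@V[:3,3]
s=state();q=s["ee_rot"];r=R.from_quat([*q[1:],q[0]])
print("cam in tool",r.inv().apply(o-s["ee_pos"]).round(3), "axis",r.inv().apply(-V[2,:3]).round(3))
for q in ([0,1,0,0],[0,0,1,0]): 
  for p in ([.598,-.21,.118],[.598,.03,.118],[.5,-.21,.118],[.5,.03,.118],[.685,-.09,.28],[.5,-.09,.11]): 
    j=inverse_kinematics(p,q); print(q,p,None if j is None else np.round(j,2))
```

```text
cam in tool [ 0.076 -0.001 -0.155] axis [-0.278  0.     0.961]
[0, 1, 0, 0] [0.598, -0.21, 0.118] [-0.39  0.19  1.32 -0.    1.63  1.18]
[0, 1, 0, 0] [0.598, 0.03, 0.118] [-0.01  0.09  1.43 -0.    1.62  1.56]
[0, 1, 0, 0] [0.5, -0.21, 0.118] [-0.46 -0.06  1.58 -0.    1.62  1.11]
[0, 1, 0, 0] [0.5, 0.03, 0.118] [-0.01 -0.17  1.68 -0.    1.63  1.56]
[0, 1, 0, 0] [0.685, -0.09, 0.28] [-0.18  0.37  0.82 -0.    1.95  1.39]
[0, 1, 0, 0] [0.5, -0.09, 0.11] [-0.25 -0.15  1.68 -0.    1.61  1.33]
[0, 0, 1, 0] [0.598, -0.21, 0.118] [-0.39  0.19  1.32 -0.    1.63 -1.96]
[0, 0, 1, 0] [0.598, 0.03, 0.118] [-0.01  0.09  1.43 -0.    1.62 -1.58]
[0, 0, 1, 0] [0.5, -0.21, 0.118] [-0.46 -0.06  1.58 -0.    1.62 -2.03]
[0, 0, 1, 0] [0.5, 0.03, 0.118] [-0.01 -0.17  1.68 -0.    1.63 -1.58]
[0, 0, 1, 0] [0.685, -0.09, 0.28] [-0.18  0.37  0.82 -0.    1.95 -1.75]
[0, 0, 1, 0] [0.5, -0.09, 0.11] [-0.25 -0.15  1.68 -0.    1.61 -1.82]
```

Run:
```python
from h import *
D=[0,0,1,0]
move_to([.56,.03,.24],D)
print(state()["time"],state()["ee_pos"],state()["ft_force"])
move_l([.598,.03,.22],orientation=D)
s=state();print(s["time"],s["ee_pos"],s["ft_force"])
im=get_image("wrist");cv2.imwrite("pics/w1.png",im["frame"])
P=cloud(im);Z=P[...,2];hsv=cv2.cvtColor(im["frame"],cv2.COLOR_BGR2HSV)
k=(Z>.136)&(Z<.15)&(hsv[...,1]<60)&(abs(P[...,1]-.03)<.035)&(abs(P[...,0]-.6)<.04)
c=cv2.connectedComponentsWithStats(k.astype(np.uint8));i=1+np.argmax(c[2][1:,4]);q=P[c[1]==i]
print(c[2][i],q.min(0),q.max(0),np.percentile(q,[2,50,98],axis=0).round(4))
```

```text
2.3417 [0.55996519 0.03072679 0.23998323] [-0.20158827  0.95260079  0.45436047]
2.775 [0.59764939 0.03051779 0.21945168] [0.59034105 0.51031539 0.08975554]
[ 272  206   34   44 1411] [0.58343941 0.02265749 0.13601159] [0.61200775 0.04460268 0.14686333] [[0.5838 0.0228 0.1381]
 [0.5963 0.0333 0.1445]
 [0.6109 0.0439 0.1462]]
```

View pics/w1.png

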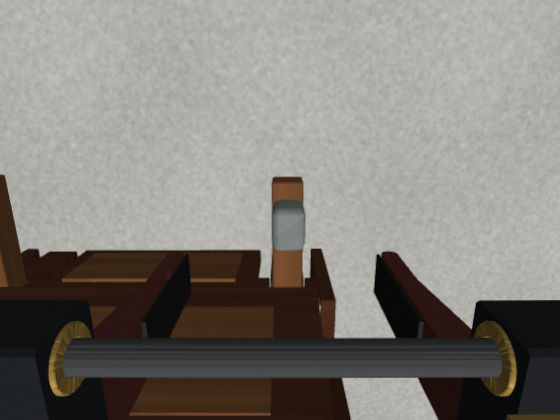

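Run:
```python
from h import *
def p(m): s=state();print(m,round(s["time"],2),s["ee_pos"].round(4),s["ft_force"].round(1),round(s["finger_gap"],4))
move_l([.5975,.033,.119],speed=.12);p("down")
close();p("closed")
z=state()["ee_pos"][2]
move_l([.5975,.033,.119+.007],speed=.04);p("l7")
move_l([.5975,.033,.119+.0135],speed=.04);p("lift")
move_l([.5895,.033,.119+.0135],speed=.04);p("x8")
im=get_image("wrist");cv2.imwrite("pics/w2.png",im["frame"])
```

```text
down 3.82 [0.598  0.033  0.1202] [ 0.5  0.2 -0.3] 0.0879
closed 4.84 [0.5974 0.0343 0.1189] [ 0.4  5.1 -0.4] 0.0219
l7 5.17 [0.5969 0.0343 0.1242] [ 1.6  4.9 -6.9] 0.0224
lift 5.48 [0.5966 0.0343 0.1299] [ 1.   5.6 -8.6] 0.022
x8 5.83 [0.5882 0.0343 0.1296] [-1.2  5.2 -9.1] 0.0217
```

View pics/w2.png

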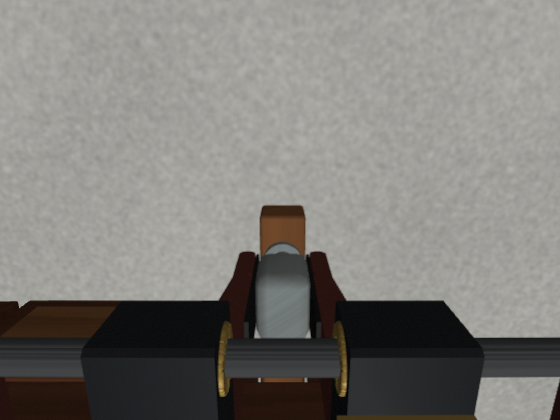

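Run:
```python
from h import *
def p(m): s=state();print(m,round(s["time"],2),s["ee_pos"].round(4),s["ft_force"].round(1),round(s["finger_gap"],4))
move_l([.5895,.0345,.1345],speed=.04);p("lift")
move_l([.565,.0345,.1345],speed=.05);p("x33")
move_l([.530,.0345,.1325],speed=.06);p("x68")
gripper_open();p("open")
move_l([.530,.0345,.175],speed=.12);
im=get_image("wrist");cv2.imwrite("pics/w3.png",im["frame"])
P=cloud(im);Z=P[...,2];hsv=cv2.cvtColor(im["frame"],cv2.COLOR_BGR2HSV)
k=(Z>.136)&(Z<.165)&(hsv[...,1]<60)&(abs(P[...,1]-.03)<.035)&(abs(P[...,0]-.53)<.05)
c=cv2.connectedComponentsWithStats(k.astype(np.uint8));i=1+np.argmax(c[2][1:,4]);q=P[c[1]==i]
print(c[2][i],np.percentile(q,[2,50,98],axis=0).round(4))
```

```text
lift 6.13 [0.5884 0.0345 0.1326] [ -2.3   0.7 -10.3] 0.022
x33 6.78 [0.5641 0.0344 0.1343] [ -1.2   1.2 -11. ] 0.0218
x68 7.51 [0.5294 0.0344 0.1324] [-1.8 -1.  -9.6] 0.0219
open 8.61 [0.53   0.0345 0.1325] [-0.3 -0.6  0. ] 0.088
[ 261  225   43   60 2377] [[0.5154 0.023  0.1384]
 [0.5261 0.0333 0.153 ]
 [0.5422 0.0437 0.1548]]
```

View pics/w3.png

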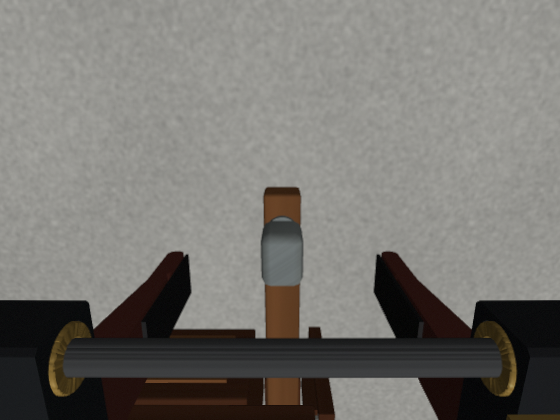

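```bash
cat >> h.py <<'E'
def p(m): s=state();print(m,round(s["time"],2),s["ee_pos"].round(4),s["ft_force"].round(1),round(s["finger_gap"],4))
def pushout(x0,y,z,xend,step=.003,thr=9):
    b=state()["ft_force"][0];x=x0
    log=[]
    while x>xend:
        x-=step; move_l([x,y,z],speed=.04); s=state()
        f=s["ft_force"][0]-b;log.append((round(s["ee_pos"][0],4),round(f,1)))
        if f>thr or f<-thr: break
    print(log);p("stop");return x
E
python3 - <<'E'
from h import *
move_l([.570,.034,.175],speed=.15);close();p("c")
move_l([.570,.034,.118],speed=.12);p("d")
x=pushout(.563,.034,.118,.475)
im=get_image("wrist");cv2.imwrite("pics/w4.png",im["frame"])
E
```

```text
c 10.93 [0.57  0.034 0.175] [-0.6 -0.6 -0.1] 0.0007
d 11.55 [0.5701 0.034  0.1184] [-0.1 -0.7  0.3] 0.0
[(np.float64(0.56), np.float64(-0.7)), (np.float64(0.5569), np.float64(0.0)), (np.float64(0.5537), np.float64(1.1)), (np.float64(0.5507), np.float64(0.8)), (np.float64(0.5476), np.float64(0.7)), (np.float64(0.5446), np.float64(1.2)), (np.float64(0.5416), np.float64(0.5)), (np.float64(0.5386), np.float64(0.3)), (np.float64(0.5356), np.float64(-0.5)), (np.float64(0.5326), np.float64(-0.7)), (np.float64(0.5297), np.float64(1.0)), (np.float64(0.5268), np.float64(0.2)), (np.float64(0.5238), np.float64(-0.4)), (np.float64(0.5216), np.float64(5.7)), (np.float64(0.5213), np.float64(18.3))]
stop 15.45 [0.5213 0.034  0.1182] [18.2 -1.  -6.3] 0.0003
```

View pics/w4.png

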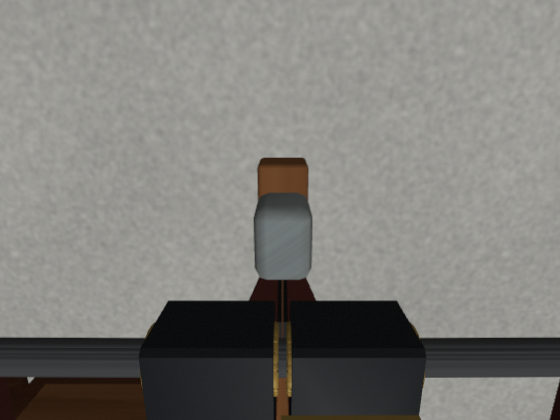

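```bash
cat >> h.py <<'E'
def knob(x0,y0,name=None):
    im=get_image("wrist")
    if name: cv2.imwrite(name,im["frame"])
    P=cloud(im);Z=P[...,2];hsv=cv2.cvtColor(im["frame"],cv2.COLOR_BGR2HSV)
    k=(Z>.134)&(Z<.165)&(hsv[...,1]<60)&(abs(P[...,1]-y0)<.035)&(abs(P[...,0]-x0)<.05)
    c=cv2.connectedComponentsWithStats(k.astype(np.uint8));i=1+np.argmax(c[2][1:,4]);q=P[c[1]==i]
    print("knob",c[2][i],np.percentile(q,[2,50,98],axis=0).round(4))
E
python3 - <<'E'
from h import *
move_l([.527,.034,.118],speed=.08);p("back")
move_l([.527,.034,.2],speed=.2)
knob(.495,.034,"pics/w5.png")
# over to right knob
gripper_open()
move_l([.54,-.21,.22],speed=.3)
move_l([.590,-.21,.2],speed=.2);p("R")
knob(.598,-.21,"pics/w6.png")
E
```

```text
back 15.77 [0.5265 0.034  0.1178] [ 0.4 -0.4 -0.1] 0.0003
knob [ 264  160   38   51 1817] [[0.4801 0.023  0.1388]
 [0.4931 0.0334 0.1444]
 [0.5076 0.0437 0.1462]]
R 19.13 [ 0.5899 -0.2083  0.1994] [ 0.  -0.  -0.4] 0.0876
knob [ 269  222   37   48 1615] [[ 0.5818 -0.2168  0.1361]
 [ 0.5935 -0.2065  0.1443]
 [ 0.6086 -0.1962  0.1462]]
```

View pics/w6.png

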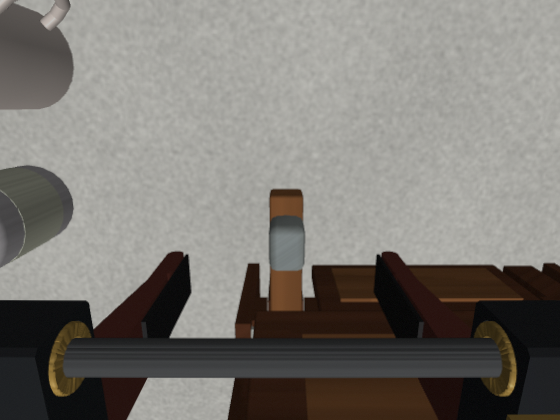

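Run:
```python
from h import *
y=-.207
move_l([.595,y,.119],speed=.15);p("down")
close();p("closed")
move_l([.595,y,.134],speed=.05);p("lift")
move_l([.587,y,.1355],speed=.04);p("x8")
move_l([.560,y,.1355],speed=.06);p("x35")
move_l([.528,y,.1325],speed=.06);p("x67")
gripper_open();p("open")
move_l([.528,y,.175],speed=.15)
knob(.528,y,"pics/w7.png")
```

```text
down 19.88 [ 0.5952 -0.2072  0.1204] [ 0.4 -0.   0.6] 0.0876
closed 20.9 [ 0.595  -0.2057  0.1189] [-0.   5.  -0.3] 0.0218
lift 21.35 [ 0.5945 -0.2057  0.132 ] [ 1.   6.  -9.9] 0.0215
x8 21.7 [ 0.5859 -0.2057  0.1331] [  0.8   4.9 -10.6] 0.0219
x35 22.3 [ 0.5586 -0.2058  0.1331] [ -2.2   5.7 -11. ] 0.0221
x67 22.98 [ 0.5267 -0.2058  0.1305] [-1.7  6.1 -9.3] 0.0217
open 24.08 [ 0.528  -0.207   0.1324] [-0.  -0.3  0.8] 0.088
knob [ 264  223   43   62 2426] [[ 0.5134 -0.2168  0.1367]
 [ 0.5239 -0.2068  0.153 ]
 [ 0.5404 -0.1963  0.1548]]
```

Run:
```python
from h import *
y=-.206
move_l([.570,y,.175],speed=.2);close()
move_l([.565,y,.118],speed=.12);p("d")
x=pushout(.560,y,.118,.465)
xx=state()["ee_pos"][0]
move_l([xx+.006,y,.118],speed=.08)
move_l([xx+.006,y,.2],speed=.2)
knob(xx-.026,y,"pics/w8.png")
```

```text
d 26.89 [ 0.5652 -0.2061  0.1185] [-0.4 -0.2  1.8] -0.0
[(np.float64(0.557), np.float64(0.2)), (np.float64(0.5538), np.float64(0.9)), (np.float64(0.5507), np.float64(0.2)), (np.float64(0.5477), np.float64(0.3)), (np.float64(0.5446), np.float64(0.4)), (np.float64(0.5416), np.float64(0.5)), (np.float64(0.5386), np.float64(1.1)), (np.float64(0.5356), np.float64(-0.7)), (np.float64(0.5326), np.float64(0.8)), (np.float64(0.5296), np.float64(0.6)), (np.float64(0.5266), np.float64(0.8)), (np.float64(0.5237), np.float64(-0.0)), (np.float64(0.5208), np.float64(-0.1)), (np.float64(0.5178), np.float64(1.0)), (np.float64(0.5157), np.float64(5.1)), (np.float64(0.5154), np.float64(17.5))]
stop 30.99 [ 0.5154 -0.206   0.1182] [17.  -2.7 -6.2] 0.0005
knob [ 264  159   38   52 1832] [[ 0.4741 -0.217   0.1385]
 [ 0.4872 -0.2066  0.1444]
 [ 0.502  -0.1966  0.1461]]
```

View pics/w8.png

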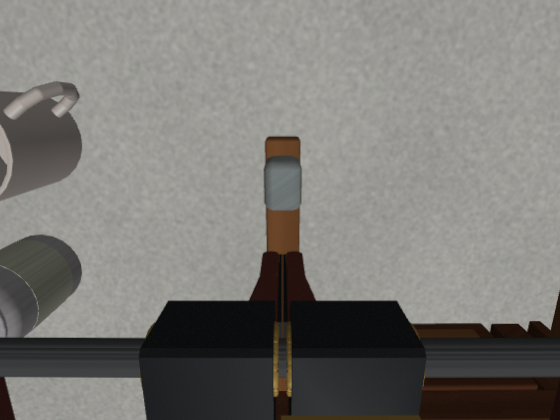

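Run:
```python
from h import *
c=.5**.5
for Q in ([0,c,c,0],[0,c,-c,0]):
  print(Q,[None if (j:=inverse_kinematics(q,Q)) is None else np.round(j,2) for q in ([.55,-.086,.36],[.686,-.086,.35],[.686,-.086,.265],[.6,-.086,.26],[.499,-.086,.095])])
move_l([.53,-.19,.34],speed=.25);p("up")
```

```text
[0, 0.7071067811865476, 0.7071067811865476, 0] [array([-0.22,  0.04,  1.05, -0.  ,  2.05, -0.22]), array([-0.17,  0.44,  0.6 , -0.  ,  2.1 , -0.17]), array([-0.17,  0.36,  0.86, -0.  ,  1.92, -0.17]), array([-0.2 ,  0.12,  1.15, -0.  ,  1.87, -0.2 ]), array([-0.24, -0.15,  1.7 , -0.  ,  1.58, -0.24])]
[0, 0.7071067811865476, -0.7071067811865476, 0] [None, None, None, None, None]
up 32.58 [ 0.5299 -0.19    0.3377] [ 0.4  0.4 -0.7] 0.0008
```

Run:
```python
from h import *
c=.5**.5;Q=[0,c,c,0]
move_to([.60,-.086,.36],Q);gripper_open()
move_l([.684,-.086,.345],speed=.2,orientation=Q);p("above")
im=get_image("wrist");cv2.imwrite("pics/w9.png",im["frame"])
P=cloud(im);Z=P[...,2];hsv=cv2.cvtColor(im["frame"],cv2.COLOR_BGR2HSV)
k=(Z>.25)&(Z<.30)&(hsv[...,1]<60)&(abs(P[...,1]+.086)<.08)&(abs(P[...,0]-.685)<.03)
q=P[k];print(len(q),np.percentile(q,[2,50,98],axis=0).round(4))
for lo in (-.14,-.11,-.08,-.05): 
  w=q[(q[:,1]>lo)&(q[:,1]<lo+.02)]; print(lo,len(w),np.percentile(w,[3,50,97],axis=0).round(4).tolist() if len(w) else 0)
```

```text
above 36.1 [ 0.6839 -0.086   0.3445] [ 0.4 -0.   0.3] 0.0878
4224 [[ 0.6793 -0.1416  0.2639]
 [ 0.686  -0.0782  0.2845]
 [ 0.6928 -0.0276  0.2866]]
-0.14 605 [[0.6787, -0.1394, 0.2589], [0.6862, -0.1305, 0.2844], [0.6927, -0.1206, 0.2864]]
-0.11 654 [[0.6799, -0.1094, 0.2804], [0.6861, -0.0998, 0.2847], [0.693, -0.0904, 0.2865]]
-0.08 735 [[0.6794, -0.0793, 0.2805], [0.686, -0.0699, 0.2846], [0.6927, -0.0606, 0.2864]]
-0.05 846 [[0.6787, -0.0493, 0.2655], [0.6859, -0.0395, 0.2846], [0.6929, -0.0305, 0.2865]]
```

View pics/w9.png

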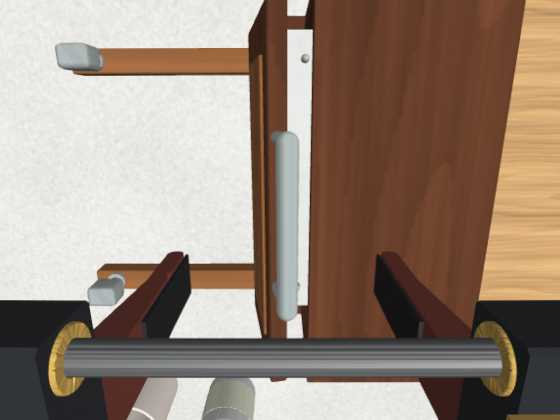

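Run:
```python
from h import *
move_l([.686,-.086,.267],speed=.12);p("down")
close();p("closed")
```

```text
down 36.95 [ 0.6859 -0.086   0.2687] [-0.4  0.8  0.3] 0.0878
closed 38.09 [ 0.686 -0.086  0.267] [0.6 0.1 0. ] 0.013
```

```bash
cat >> h.py <<'E'
XH=.6642
def bar(f):
    t=f-.1745
    return np.array([XH-.165*np.sin(t)-.007*np.cos(t),-.086,.114+.165*np.cos(t)-.007*np.sin(t)])
E
python3 - <<'E'
from h import *
for f in np.arange(.1,1.25,.1):
    b=bar(f);move_l(b-[0,0,.011],speed=.06)
    s=state();print(round(f,2),round(s["time"],2),(s["ee_pos"]-b+[0,0,.011]).round(4),s["ft_force"].round(1),s["moment"].round(2),round(s["finger_gap"],4))
    if np.abs(s["ft_force"]).max()>25: break
im=get_image("scene");cv2.imwrite("pics/s2.png",im["frame"])
E
```

```text
0.1 38.52 [ 0.0001 -0.      0.0007] [ 1.7 -0.6  2.9] [-0.09 -0.4   0.06] 0.0131
0.2 38.94 [0.0001 0.     0.0004] [1.3 0.1 3.2] [ 0.02 -0.33 -0.04] 0.0132
0.3 39.37 [ 0.      0.0001 -0.0001] [0.6 0.8 2.1] [ 0.06 -0.39  0.  ] 0.0131
0.4 39.79 [-0.0002  0.0001 -0.0004] [0.7 0.9 0.2] [ 0.17 -0.22  0.  ] 0.0132
0.5 40.22 [-0.0001  0.0002 -0.0004] [ 1.   1.  -1.1] [ 0.3  -0.42 -0.04] 0.0135
0.6 40.64 [-0.      0.0001  0.0002] [-0.5  2.5  0.3] [ 0.37 -0.26  0.05] 0.0133
0.7 41.07 [-0.0002  0.0001 -0.    ] [-1.2  3.1  0.8] [ 0.38 -0.01  0.04] 0.0134
0.8 41.49 [-0.0001  0.0001 -0.0002] [ 0.4  2.9 -0.8] [ 0.46 -0.15 -0.01] 0.0132
0.9 41.92 [-0.0001  0.0001 -0.0002] [0.1 3.7 0.1] [ 0.52 -0.17  0.01] 0.0136
1.0 42.34 [-0.0001  0.     -0.0001] [-0.2  3.2 -1.3] [ 0.45 -0.22  0.02] 0.0136
1.1 42.77 [-0.      0.     -0.0002] [ 1.3  3.2 -1.1] [ 0.42 -0.37  0.02] 0.0133
1.2 43.19 [-0.0002 -0.     -0.0006] [ 2.   3.  -3.3] [ 0.42 -0.48  0.04] 0.0135
```

View pics/s2.png

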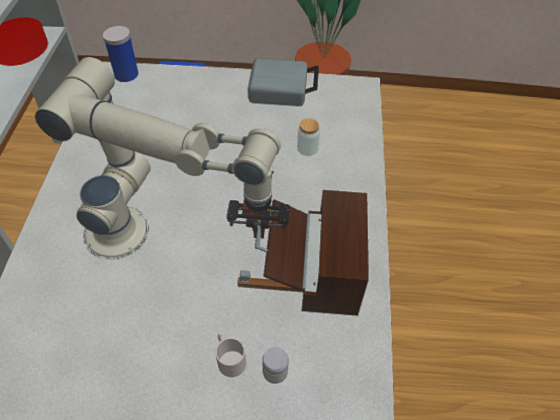

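Run:
```python
from h import *
for f in [1.3,1.4,1.5,1.58,1.64,1.68,1.71,1.73,1.745,1.755,1.765]:
    b=bar(f);move_l(b-[0,0,.011],speed=.05)
    s=state();print(f,round(s["time"],2),(s["ee_pos"]-b+[0,0,.011]).round(4),s["ft_force"].round(1),s["moment"].round(2),round(s["finger_gap"],4))
    if s["ft_force"][2]>8: break
hold(.4);p("h")
```

```text
1.3 43.73 [-0.0001 -0.     -0.0005] [ 3.2  2.9 -2.4] [ 0.38 -0.71 -0.04] 0.0137
1.4 44.21 [-0.0001 -0.0001 -0.0006] [ 4.4  3.4 -2.1] [ 0.39 -0.81 -0.02] 0.0132
1.5 44.69 [ 0.     -0.     -0.0009] [ 4.8  2.6 -2.2] [ 0.34 -0.97 -0.03] 0.0129
1.58 45.11 [ 0.0002 -0.     -0.0012] [ 5.9  2.2 -1.7] [ 0.28 -1.12  0.03] 0.0134
1.64 45.46 [ 0.0005 -0.     -0.0013] [ 8.3  2.5 -0.9] [ 0.33 -1.33  0.  ] 0.0131
1.68 45.74 [ 0.0007 -0.     -0.0012] [ 7.2  2.8 -1.2] [ 0.23 -1.46 -0.  ] 0.0135
1.71 45.99 [ 0.0008 -0.     -0.001 ] [ 8.4  1.7 -0.4] [ 0.34 -1.5   0.03] 0.0133
1.73 46.24 [ 0.0009 -0.0001  0.0013] [3.6 4.5 8.5] [ 0.49 -0.51  0.02] 0.0133
h 46.64 [ 0.5    -0.0861  0.0998] [3.4 3.  8.3] 0.0128
```

Run:
```python
from h import *
x=.4992
for z in (.098,.097):
    move_l([x,-.086,z],speed=.03);p(z)
for n in ("side","wrist"): cv2.imwrite(f"pics/{n}3.png",get_image(n)["frame"])
```

```text
0.098 46.89 [ 0.5    -0.0861  0.0998] [ 2.5  3.1 10.3] 0.0132
0.097 47.14 [ 0.5    -0.0861  0.0997] [ 0.1  4.1 15.5] 0.0136
```

View pics/wrist3.png

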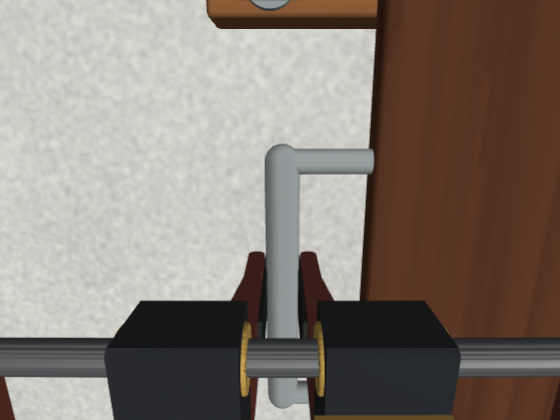

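View pics/side3.png

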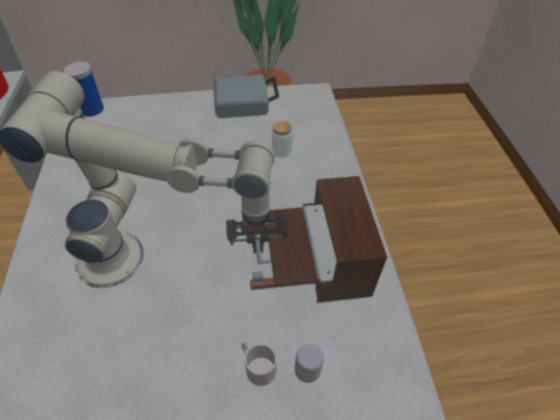

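Run:
```python
from h import *
for n in ("wrist","scene","side"):
    im=get_image(n);P=cloud(im);X,Y,Z=P[...,0],P[...,1],P[...,2];hsv=cv2.cvtColor(im["frame"],cv2.COLOR_BGR2HSV)
    k=(X>.545)&(X<.645)&(Y>-.2)&(Y<.04)&(Z>.08)&(Z<.15)&(hsv[...,1]>80);q=P[k]
    A=np.c_[q[:,:2]-[.664,-.086],np.ones(len(q))];c=np.linalg.lstsq(A,q[:,2],rcond=None)[0];r=abs(A@c-q[:,2])<.003
    c=np.linalg.lstsq(A[r],q[r,2],rcond=None)[0];print(n,len(q),r.sum(),c.round(4))
    k=(X>.485)&(X<.512)&(Y>-.14)&(Y<-.03)&(Z>.08)&(Z<.13)&(hsv[...,1]<60);print("bar",k.sum(),np.percentile(P[k],[3,50,97],axis=0).round(4).tolist())
```

```text
wrist 54974 54974 [0.0011 0.0004 0.115 ]
bar 7256 [[0.4926, -0.1376, 0.1093], [0.4995, -0.0701, 0.1137], [0.5085, -0.0316, 0.1195]]
scene 1733 1090 [0.0012 0.0005 0.1128]
bar 96 [[0.487, -0.1358, 0.0941], [0.5002, -0.0989, 0.1114], [0.5093, -0.0658, 0.123]]
side 1611 1343 [1.000e-04 1.100e-03 1.134e-01]
bar 132 [[0.4866, -0.1376, 0.0975], [0.4988, -0.0992, 0.1117], [0.5113, -0.0485, 0.1256]]
```

```bash
cat >> h.py <<'E'
from scipy.spatial.transform import Rotation as Ro
B=np.array([.5,-.0861,.107])
def tilt(a,d=.0073):
    a=np.radians(a);c=.5**.5
    r=Ro.from_rotvec([0,-a,0])*Ro.from_quat([c,c,0,0])
    tz=r.apply([0,0,1]);q=r.as_quat();return B+d*tz,np.array([q[3],*q[:3]]),tz
E
python3 - <<'E'
from h import *
for a in (0,25,45,50):
  P,q,tz=tilt(a);j=inverse_kinematics(P,q);j2=inverse_kinematics(P-.09*tz,q)
  print(a,P.round(4),tz.round(2),None if j is None else j.round(2),None if j2 is None else j2.round(2))
p("now")
E
```

```text
0 [ 0.5    -0.0861  0.0997] [ 0.  0. -1.] [-0.24 -0.15  1.7  -0.    1.59 -0.24] [-0.24 -0.16  1.55 -0.    1.75 -0.24]
25 [ 0.5031 -0.0861  0.1004] [ 0.42  0.   -0.91] [-0.33 -0.55  2.07  0.15  1.22 -0.35] [-0.36 -0.68  2.    0.15  1.41 -0.36]
45 [ 0.5052 -0.0861  0.1018] [ 0.71  0.   -0.71] None None
50 [ 0.5056 -0.0861  0.1023] [ 0.77  0.   -0.64] None None
now 47.39 [ 0.5    -0.0861  0.0997] [ 0.   4.3 14.3] 0.013
```

Run:
```python
from h import *
move_l([.497,-.0861,.0995],speed=.03);p("pre")
gripper_open();p("open")
move_l([.485,-.0861,.0995],speed=.05);p("x-")
hold(.3);p("x-")
cv2.imwrite("pics/w10.png",get_image("wrist")["frame"])
```

```text
pre 47.65 [ 0.4999 -0.0861  0.1   ] [16.1  2.3 -1.8] 0.0134
open 48.79 [ 0.4854 -0.0861  0.1004] [-58.6   2.2  30.6] 0.0812
x- 49.18 [ 0.482  -0.0862  0.0996] [-14.    1.3   6.4] 0.0875
x- 49.48 [ 0.482  -0.0862  0.0996] [-15.   -0.2   7. ] 0.0875
```

View pics/w10.png

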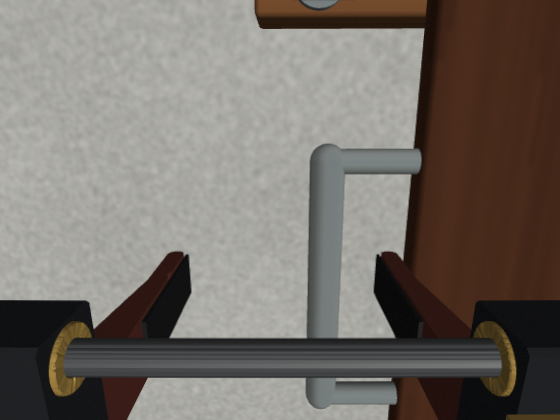

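Run:
```python
from h import *
move_l([.474,-.0861,.0997],speed=.05);p("x-")
move_l([.474,-.0861,.12],speed=.04);p("up")
move_l([.474,-.0861,.25],speed=.15);p("up")
move_l([.44,-.0861,.30],speed=.2)
for n in ("wrist","scene","side"):
    im=get_image(n);cv2.imwrite(f"pics/{n}4.png",im["frame"]);P=cloud(im);X,Y,Z=P[...,0],P[...,1],P[...,2];hsv=cv2.cvtColor(im["frame"],cv2.COLOR_BGR2HSV)
    k=(X>.545)&(X<.645)&(Y>-.2)&(Y<.04)&(Z>.08)&(Z<.15)&(hsv[...,1]>80);q=P[k]
    if len(q)>50:
      A=np.c_[q[:,:2]-[.664,-.086],np.ones(len(q))];c=np.linalg.lstsq(A,q[:,2],rcond=None)[0];print(n,len(q),c.round(4))
    for y in (.034,-.206):
      k=(X>.46)&(X<.52)&(abs(Y-y)<.02)&(Z>.134)&(Z<.17)&(hsv[...,1]<60)
      if k.sum()>9: print(n,y,k.sum(),np.percentile(P[k],[3,50,97],axis=0).round(4).tolist())
```

```text
x- 49.9 [ 0.474  -0.0861  0.0998] [-0.   0.  -1.2] 0.0878
up 50.56 [ 0.4741 -0.0861  0.1201] [0.2 0.7 0. ] 0.0878
up 51.58 [ 0.4737 -0.086   0.2488] [0.8 0.4 0.2] 0.088
wrist 26227 [0.0004 0.0007 0.115 ]
wrist 0.034 1193 [[0.48, 0.0223, 0.1382], [0.4936, 0.0325, 0.1442], [0.5075, 0.043, 0.1462]]
wrist -0.206 708 [[0.4747, -0.2147, 0.1352], [0.4877, -0.2026, 0.1438], [0.5012, -0.1953, 0.1457]]
scene 1994 [0.0051 0.0017 0.1131]
scene 0.034 53 [[0.4833, 0.0196, 0.1349], [0.4972, 0.0293, 0.1408], [0.5111, 0.0413, 0.1472]]
scene -0.206 67 [[0.477, -0.2195, 0.1348], [0.4903, -0.2093, 0.1404], [0.5041, -0.1989, 0.1461]]
side 1981 [0.0002 0.0011 0.1133]
side 0.034 47 [[0.4798, 0.019, 0.1356], [0.4978, 0.0269, 0.1412], [0.5082, 0.0411, 0.1463]]
side -0.206 76 [[0.4747, -0.2195, 0.135], [0.4878, -0.2116, 0.1421], [0.501, -0.2002, 0.1465]]
```

View pics/scene4.png

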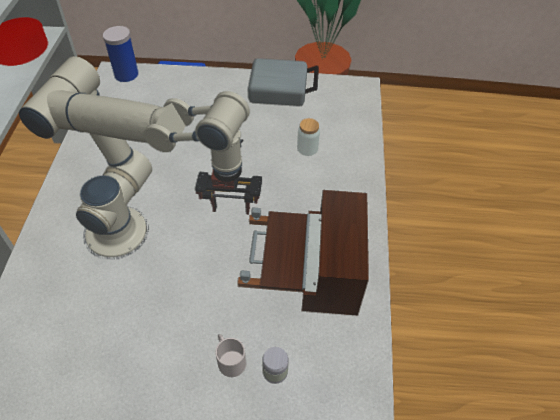

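View pics/wrist4.png

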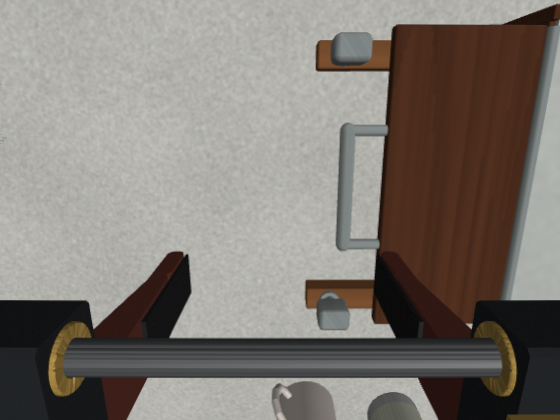

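The scene picture shows the flap flat on both supports, with the board around (285,250). Both knobs are in front of it at (256,212) and (245,276), and the bystanders have not moved. In the wrist picture the knobs are at (352,48) and (333,310). The bar is free at (347,185) and the gripper is clear.

Run:
```python
from h import *
p("end");job_done()
```

```text
end 52.17 [ 0.4401 -0.086   0.2979] [ 0.7 -0.1 -0.2] 0.088
the job is handed in; nothing more can be done
```

I pulled out both supports, lowered the flap onto them and let go, then handed the job in at about 52 s. It reported no verdict.

- **Supports:** I lifted each knob, pulled it out about 67 mm, then pushed it on with closed fingers until the support stopped dead. By the camera the left is about 104 mm out and the right about 108 mm. Both knob tops are back at 144 mm, so both plungers are home.
- **Flap:** I gripped the bar and lowered it along its arc in small steps until it rested on the supports. After release the wrist camera showed the board at 115 mm with a slope under 0.001 rad. The coarser scene and side views gave slopes of 0.005 or less.
- **Bystanders and robot:** In the pictures the jar, can and mug look unmoved; I did not measure them. The gripper is clear of everything and the force on the tool is about zero.

**Not clean:**
- **Edge contact on release:** Opening the gripper pressed a finger against the flap's edge. The wrist force reached about 66 N at the end of opening, against a limit of 120 N. I backed off, and the flap measured level afterwards.
- **Height reading:** As the flap touched down, the tool read about 4 mm higher than expected because the bar had slipped in the grip. The camera put the bar at its expected 107 mm.

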